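Load the cheese press and wind its wing screw down

TASK

The filled cheese mould waits on the front of the press's board: with the fingertips push it back under the press until it stands against both locating pins, then wind the red wing screw clockwise (seen from above), stroke after stroke of the fingertips against the side of its wings, right down until its collar sits on the crossbar. Nothing is gripped or lifted: never take the wings between the fingers, keep the mould upright on the board, and leave the jug, salt shaker, timer, mug and pepper mill where they stand.

Things in the scene. Friction and masses are not known exactly. Their poses are not given: they have to be found in the camera images.
- press: Cheese press, fixed: beech board 250 x 196 mm, top 26 mm above the worktop, from x = -165 to +85 mm; two steel posts, 15 mm thick, at y = +-82 mm, acorn nuts on top up to 195 mm high. Origin on the worktop under the screw's axis; x points away from the open loading side, z up. Two steel locating pins, 10 mm thick, 24 mm high, stand on the board at x = 53, y = +-37 mm.
- seat (a point): Point on the board's top straight under the axis of the screw: the middle of the mould's underside when the mould stands against both locating pins. Axes as those of the press.
- crossbar (a point): Middle of the top of the press's aluminium crossbar, 180 mm above the worktop, on the screw's axis; axes as those of the press. The bar is 196 mm long (y), 30 mm deep (x), 18 mm high, and rests on the two posts.
- mould: Filled cheese mould: upright white cylinder, 120 mm diameter, 80 mm high, with drain holes; a white follower, 104 mm diameter, stands 12 mm above its rim. 0.5 to 1.1 kg; 2 to 6 N slide it on the board. Origin in the middle of the underside, z up. It starts on the board, 65 to 85 mm from the seat toward the loading side, up to 12 mm aside.
- wing_hub (a point): On the axis of the red wing screw, at the underside of its steel collar (30 mm diameter, 5 mm high); z up; turns and sinks with the screw. x runs along its two opposite wings: upright blades 7 mm thick (y), reaching from the 25 mm thick hub out to 45 mm from the axis, and from 9 to 32 mm above this point.
- wing_tip (a point): Outermost point of one of the two wings, 45 mm from the axis, at half the height of the wing's round end (20.5 mm above the underside of the collar).
- wing (a joint): Angle of the wing screw in rad: 0 fully unscrewed, grows clockwise seen from above. The screw and its foot sink 8 mm a turn (1.27 mm per rad). 15.71 is home: the collar sits on the crossbar and the screw turns no further. It starts between 1 and 6.3, turns easily (0.04 N m) both ways and stays where it is left.
- foot: Round steel press foot of 80 mm diameter under the crossbar, on the lower end of the screw; it sinks with the screw and does not turn. Origin in the middle of its underside. It starts 7 to 14 mm above the level of the follower; with the mould in place it meets the follower about 0.6 turn before home, and then a spring in its neck gives way and presses with about 5 to 10 N.
- salt: Bystander: glass salt shaker with steel top, 47 mm diameter, 112 mm high; origin in the middle of its underside.
- milk_jug: Bystander: amber ribbed glass jug with handle, 156 x 200 x 212 mm; origin in the middle of its underside.
- timer: Bystander: small black egg-shaped kitchen timer, 49 mm diameter, 60 mm high; origin in the middle of its underside.
- mug: Bystander: pink and white mug, 88 x 116 x 90 mm; origin in the middle of its underside.
- mill: Bystander: wooden pepper mill, 58 mm diameter, 170 mm high; origin in the middle of its underside.
Not all that is in view belongs to the job. Leave any purple look-alike of the mould alone.

How it is judged (in metres and radians):
On the way, in this order (a step that is already met when the one before it is completed fails the run):
1. the mould stands under the press, against the locating pins (horizontal distance between mould and seat below 0.006 m and angle between mould's own z axis and vertical below 0.05 rad), for 0.2 s.
2. the wing screw is wound down home (value of joint wing above 15.2 rad), for 0.2 s.
At the end, for the whole second after the job is handed in: The mould stands upright on the board within 6 mm of its seat against the pins, the wing screw is within 0.5 rad of home (collar on the crossbar) and at rest, and the foot presses on the follower with more than 3 N (all of step 1 and value of joint wing above 15.2 rad and velocity of joint wing between -0.1 and 0.1 rad/s and contact force between foot and mould above 3 N and linear speed of mould below 0.01 m/s); the robot touches nothing.
It fails at once if the mould is lifted off the board or tipped (z of mould in the frame of seat above 0.008 m or z of mould in the frame of seat below -0.008 m or angle between mould's own z axis and vertical above 0.2 rad).
It fails at once if the wings or the hub are taken between the fingers (y of the grasp point in the frame of wing_hub between -0.004 and 0.004 m and x of the grasp point in the frame of wing_hub between -0.05 and 0.05 m and z of the grasp point in the frame of wing_hub between -0.01 and 0.043 m).
It fails at once if the jug, salt shaker, timer, mug or pepper mill is moved by more than 20 mm (distance of any of salt, milk_jug, timer, mug, mill from where it was at the start of the episode above 0.02 m).
It also fails if it takes over 72 s, if anything falls off the work surface, if the arm or the gripper's body presses on something with over 40 N, if the wrist force passes 120 N, or if a joint passes its speed limit or range.

ROBOT

A 6-joint arm with a two-finger parallel gripper is mounted at the origin on a cart in front of the work surface, level with it; the furniture and walls round the work are solid. World frame = base frame: x ahead of the robot, y to its left, z up, the work surface at z = 0. Lengths are in m, angles in degrees, forces in N, time in s.
With the tool pointing down it reaches from about 0.25 to 0.725 m from the base axis. Payload 9.7 kg.
Tool frame: the origin (TCP) lies at the centre of the arm's flange, where the gripper is bolted on; the fingertips stand bot.tips_ahead ahead of it and the grasp point (between the pads) lies 155 mm ahead of it (bot.tips_ahead is the distance from the TCP to the fingertips, in m); z points along the fingers, y is the line along which they close (so a half turn about z gives the same grasp; the last joint's range is limited). The gripper opens to 85 mm and grips with 20 to 120 N. Pads are 22 mm wide; open, the fingers measure 114 mm over their backs; the gripper's body (76 mm by 85 mm) begins 54 mm behind the grasp point. The pads swing forward as they close: fully open they stand 13 mm farther back than shut.
Start: joints at [63.827, 4.979, 10.078, 95.1, 0, 90], TCP at [0.243, 0.494, 0.405] pointing down, gripper open.
Joint ranges: [-179.16, 179.16], [-48.56, 103.87], [-65.8, 70.77], [-126.05, 130.52], [-82.76, 87.17], [-180, 180]. Speed limits (degrees/s): [127.2, 127.2, 147.25, 180, 180, 180].

INTERFACE

Orientations are given as [roll, pitch, yaw] about the fixed x, y, z axes, in that order (R = Rz(yaw) Ry(pitch) Rx(roll)).
In Python, from workcell import bot gives the robot as it stands.
- The arm moves only by the tool drive_tool, never from a script. Its argument "plan" is a list of rows, each an object of numbers: "dx", "dy", "dz": the shift along the tool's x, y, z in m; "roll": the turn about the tool's z in rad; "hand": the finger opening in m, from 0 to 0.0854. In form: [{"dx": .., "dy": .., "dz": .., "roll": .., "hand": ..}, ...]. A call has 1 to 20 rows; each row is the pose to reach, as a shift and turn from the pose commanded when the call began, along the tool's axes at that moment; what a row does not reach only later rows make up. A row lasts 1/12 s, in which the tool goes at most 41.7 mm and 7.16 degrees, less where a joint would pass 70% of its speed; a pose out of reach is approached as far as the arm can. A call with a gripper value outside its range is refused whole. The fingers move at their own pace and stop on an object; "force" is the grip in N (left out, the last holds). Time passes only in rows, so rows that repeat a pose let the fingers close. It gives the time, the measured TCP pose, the force and the opening at its end, in the units of the state.
- bot.get_obs(): the state, without advancing time (a new reading comes with each control period).
- bot.camera(name): name is "scene" or "top" or "wrist"; returns a dict with "frame" (400x640x3 uint8, red, green, blue), "z_map" (400x640 float32, m along the optical axis (not along the pixel's ray), 0 where there is no reading), "mtx" (3x3 intrinsics, pixels), "R" (3x3) and "t" (3): a world point X has camera coordinates R X + t. Camera axes: x right, y down, z forward; pixel columns grow to the right and rows downward; lengths in m; the calibration is good to about 2 mm. A picture is of the moment at which its call begins.
- bot.job_done(): hands the job in, once; it reports no verdict.
The state is a dict: "time": time; "q": joint angles; "qd": joint speeds; "joint_efforts": joint torques, N m; "ee_pos": TCP position; "tcp_rot": TCP orientation; "wrist_force": force on the tool from outside, world axes, zero at the start; "torque": the same for the moment, N m; "opening": finger opening in m.
Only numpy, scipy, OpenCV 4.12 (cv2) and the standard library are available. Lean on these libraries where they do the work, as an engineer would, in place of code of your own. Each camera call takes 0.05 s, during which the arm holds its last target. There are 200 camera calls.

## Working session

There is one attempt and no reset: what is moved stays moved. The work goes in short steps, Python scripts to look and compute and a tool call to move; the robot and the scene stay as the last step left them, time stands still between calls to the robot, and variables do not carry over. Pictures are saved under pics/ and viewed, on a budget of 10 in all, crops included, one or two more only if the job needs it, and the job is handed in when it is done.

Besides the shell and the picture viewer there is one more tool, called after "Request:" as name(argument=value, ...) on one line, values as JSON. drive_tool: Moves the arm, as the interface text tells. Its arguments: {"type":"object","properties":{"plan":{"type":"array","items":{"type":"object","properties":{"dx":{"type":"number"},"dy":{"type":"number"},"dz":{"type":"number"},"roll":{"type":"number"},"hand":{"type":"number"}}}},"force":{"type":"number"}},"required":["plan"]}

```bash
mkdir -p pics; cat > h.py <<'E'
import numpy as np, cv2
from workcell import bot
def cam(n):
    c=bot.camera(n); return c
def save(c,name): cv2.imwrite('pics/'+name,c['frame'][:,:,::-1])
def pts(c):
    z=c['z_map'];v,u=np.mgrid[:z.shape[0],:z.shape[1]]
    K=c['mtx'];P=np.stack([(u-K[0,2])/K[0,0]*z,(v-K[1,2])/K[1,1]*z,z],-1)
    W=(P-c['t'])@c['R']; W[z==0]=np.nan; return W
E
python3 - <<'E'
from h import *
print(bot.get_obs()['time'],bot.tips_ahead)
a=cam('scene');b=cam('top')
im=np.vstack([a['frame'],b['frame']])
cv2.imwrite('pics/a.png',cv2.resize(im,(480,600),interpolation=cv2.INTER_AREA)[:,:,::-1])
for n,c in(('scene',a),('top',b)):
    W=pts(c);np.savez(n+'.npz',W=W,f=c['frame'],K=c['mtx'],R=c['R'],t=c['t']); print(n,c['mtx'][0,0],-c['R'].T@c['t'])
    hsv=cv2.cvtColor(c['frame'],cv2.COLOR_RGB2HSV)
    m=((hsv[...,0]<8)|(hsv[...,0]>172))&(hsv[...,1]>150)&(hsv[...,2]>70)
    k,l,s,ce=cv2.connectedComponentsWithStats(m.astype(np.uint8))
    for i in range(1,k):
        if s[i,4]>30: print('red',s[i],np.nanmedian(W[l==i],0))
E
```

```text
0.0 0.1734
scene 468.44077367103165 [-0.23998307 -0.4536819   1.17771667]
red [272 152   7  22  73] [0.5400437  0.16288094 0.22544474]
red [611 236  29  73 804] [ 0.65936752 -0.75946289  0.24105349]
top 369.35548537738947 [0.36342261 0.00205511 1.15020587]
red [602 130  23  33 157] [ 0.6675525  -0.77536812  0.16610125]
red [251 182  20  26  84] [0.54288074 0.16609771 0.22494768]
```

View pics/a.png

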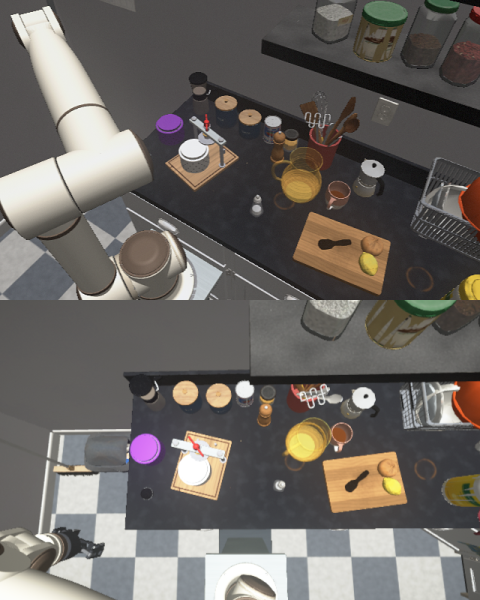

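```bash
python3 - <<'E'
from h import *
out=[]
for n in('scene','top'):
    d=np.load(n+'.npz');W=d['W'];f=d['f']
    hsv=cv2.cvtColor(f,cv2.COLOR_RGB2HSV)
    near=np.hypot(W[...,0]-.5,W[...,1]-.17)<.25
    def rect(m,name):
        m=m.astype(np.uint8)
        k,l,s,_=cv2.connectedComponentsWithStats(m)
        i=1+np.argmax(s[1:,4]); p=W[l==i][:,:2].astype(np.float32)
        (c,wh,a)=cv2.minAreaRect(p); print(n,name,s[i],np.round(c,4),np.round(wh,4),round(a,1),'z',np.nanmedian(W[l==i][:,2]))
        print('   circ',cv2.minEnclosingCircle(p))
    z=W[...,2]
    rect(near&(z>.02)&(z<.032)&(hsv[...,1]>60),'board')
    rect(near&(abs(z-.18)<.006),'bar')
    rect(near&(abs(z-.118)<.004)&(hsv[...,1]<50),'follower')
    rect(near&(abs(z-.106)<.004)&(hsv[...,1]<50),'rim')
    m=near&((hsv[...,0]<8)|(hsv[...,0]>172))&(hsv[...,1]>130)&(z>.18)
    rect(m,'wing'); print(np.nanpercentile(z[m],[5,50,95]))
    for nm,(x0,x1,y0,y1) in dict(s=(230,420,120,250),).items(): pass
a=np.load('scene.npz')['f'][120:270,200,:] if 0 else np.load('scene.npz')['f'][80:270,180:420]
b=np.load('top.npz')['f'][80:290,150:400]
A=cv2.resize(a,None,fx=2.3,fy=2.3,interpolation=cv2.INTER_CUBIC);B=cv2.resize(b,None,fx=2.3*.84,fy=2.3*.84)
A=cv2.resize(a,(400,317),interpolation=cv2.INTER_CUBIC);B=cv2.resize(b,(400,336),interpolation=cv2.INTER_CUBIC)
im=np.zeros((336,800,3),np.uint8);im[:317,:400]=A;im[:336,400:]=B
cv2.imwrite('pics/b.png',im[:,:,::-1])
E
```

```text
scene board [ 221  190   98   64 1938] [0.5036 0.174 ] [0.1987 0.2528] 75.7 z 0.02665894809231551
   circ ((0.5022735595703125, 0.17297494411468506), 0.15569911897182465)
scene bar [253 158  49  36 386] [0.5421 0.1649] [0.1963 0.0334] 75.1 z 0.18036994472738752
   circ ((0.5411729216575623, 0.16510088741779327), 0.09836883842945099)
scene follower [241 185  35  27 602] [0.4743 0.1921] [0.1062 0.0954] 74.8 z 0.11845784770744405
   circ ((0.4773978590965271, 0.19015617668628693), 0.054492685943841934)
scene rim [239 192  40  25 211] [0.4613 0.1823] [0.0903 0.1207] 28.7 z 0.10644675871277867
   circ ((0.47406306862831116, 0.18991360068321228), 0.06150386482477188)
scene wing [272 152   7  23  82] [0.5406 0.1639] [0.0811 0.0186] 25.8 z 0.2252228200014703
   circ ((0.5405996441841125, 0.16381794214248657), 0.041119322180747986)
[0.21068623 0.22522282 0.23102676]
top board [ 228  175   81   92 2473] [0.5048 0.1743] [0.196  0.2501] 75.9 z 0.025036460700069117
   circ ((0.504769504070282, 0.1740383803844452), 0.15502192080020905)
top bar [267 194  33  18 307] [0.5303 0.1134] [0.0894 0.0302] 76.0 z 0.17874231266927698
   circ ((0.5337051153182983, 0.11276528239250183), 0.04590974003076553)
top follower [240 208  36  36 897] [0.4728 0.1922] [0.1029 0.0926] 70.2 z 0.11706211501027221
   circ ((0.4777345061302185, 0.1902657002210617), 0.051795780658721924)
top rim [238 206  42  42 276] [0.4715 0.1925] [0.1205 0.1092] 72.6 z 0.10501442540861909
   circ ((0.4769285321235657, 0.1905040293931961), 0.0610525868833065)
top wing [251 182  20  27 102] [0.5441 0.1646] [0.084  0.0181] 27.2 z 0.2247352934227807
   circ ((0.5435044169425964, 0.16562733054161072), 0.04264495521783829)
[0.21925087 0.22473529 0.22928413]
```

View pics/b.png

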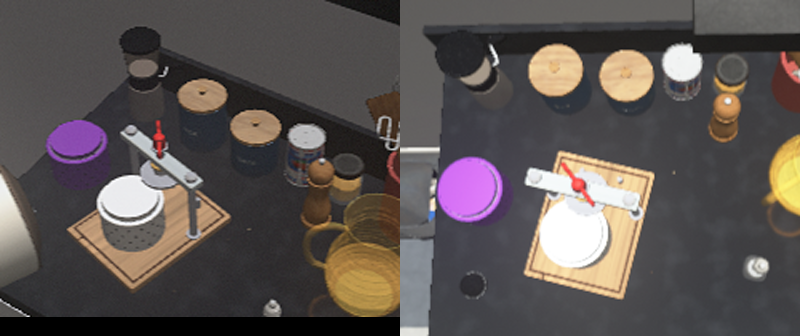

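```bash
cat >> h.py <<'E'
from scipy.spatial.transform import Rotation as Ro
S=np.array([.5425,.1646]);A=np.deg2rad(-14.2)
PX=np.array([np.cos(A),np.sin(A)]);PY=np.array([-PX[1],PX[0]])
def st():
    o=bot.get_obs();R=Ro.from_euler('xyz',o['tcp_rot'],degrees=True).as_matrix()
    p=np.array(o['ee_pos']);d=p[:2]-S
    print('t',o['time'],'p',p.round(4),'rot',np.round(o['tcp_rot'],2),'press xy',round(d@PX,4),round(d@PY,4),'F',np.round(o['wrist_force'],1),'op',o['opening'],'q6',o['q'][5])
    return p,R
def go(px,py,z):
    p,R=st();w=np.r_[S+px*PX+py*PY,z]
    y=R[:2,1];a=np.arctan2(y[1],y[0]);e=np.arctan2(PY[1],PY[0])-a
    e=(e+np.pi/2)%np.pi-np.pi/2
    print('target',w.round(4),'tool shift',(R.T@(w-p)).round(4),'roll(about tool z)',round(float(e*np.sign(R[2,2])),4))
E
python3 -c "
from h import *
go(-.155,.009,.33);go(-.155,.009,.22)"
```

```text
t 0.1 p [0.2426 0.4936 0.4041] rot [-179.93   -0.    153.83] press xy -0.3715 0.2454 F [ 0.5 -0.1  0.4] op 0.08522660264467509 q6 89.99927254846584
target [0.3944 0.2113 0.33  ] tool shift [-0.2608 -0.1863  0.0743] roll(about tool z) -0.2089
t 0.1 p [0.2426 0.4936 0.4041] rot [-179.93   -0.    153.83] press xy -0.3715 0.2454 F [ 0.5 -0.1  0.4] op 0.08522660264467509 q6 89.99927254846584
target [0.3944 0.2113 0.22  ] tool shift [-0.2608 -0.1861  0.1843] roll(about tool z) -0.2089
```

Request:
drive_tool(plan=[{"dx":-0.033,"dy":-0.023,"dz":0.01,"roll":-0.05,"hand":0.04},{"dx":-0.065,"dy":-0.046,"dz":0.02,"roll":-0.1,"hand":0.04},{"dx":-0.098,"dy":-0.07,"dz":0.03,"roll":-0.15,"hand":0.04},{"dx":-0.13,"dy":-0.093,"dz":0.04,"roll":-0.209,"hand":0.04},{"dx":-0.163,"dy":-0.116,"dz":0.05,"roll":-0.209,"hand":0.04},{"dx":-0.196,"dy":-0.14,"dz":0.06,"roll":-0.209,"hand":0.04},{"dx":-0.228,"dy":-0.163,"dz":0.07,"roll":-0.209,"hand":0.04},{"dx":-0.261,"dy":-0.186,"dz":0.08,"roll":-0.209,"hand":0.04},{"dx":-0.261,"dy":-0.186,"dz":0.11,"roll":-0.209,"hand":0.04},{"dx":-0.261,"dy":-0.186,"dz":0.14,"roll":-0.209,"hand":0.04},{"dx":-0.261,"dy":-0.186,"dz":0.17,"roll":-0.209,"hand":0.04},{"dx":-0.261,"dy":-0.186,"dz":0.181,"roll":-0.209,"hand":0.04},{"dx":-0.261,"dy":-0.186,"dz":0.181,"roll":-0.209,"hand":0.04}])

```text
time: 1.18
ee_pos: [0.3939, 0.211, 0.221]
tcp_rot: [-179.8, -0.2, 165.8]
wrist_force: [-0.5, 0.2, -0.1]
opening: 0.0398
```

```bash
python3 - <<'E'
from h import *
go(-.068,0,.222)
a=cam('scene');b=cam('top');W=cam('wrist')
im=np.hstack([cv2.resize(a['frame'][80:280,180:400],(400,364)),cv2.resize(W['frame'],(400,250))[:].repeat(1,0) if 0 else np.vstack([cv2.resize(W['frame'],(400,250)),np.zeros((114,400,3),np.uint8)])])
cv2.imwrite('pics/c.png',im[:,:,::-1])
E
```

```text
t 1.1833 p [0.3939 0.211  0.221 ] rot [-179.81   -0.21  165.79] press xy -0.1555 0.0085 F [-0.5  0.2 -0.1] op 0.039778202500079414 q6 42.3852605178396
target [0.4766 0.1813 0.222 ] tool shift [-0.0875 -0.0085 -0.0013] roll(about tool z) -0.0001
```

View pics/c.png

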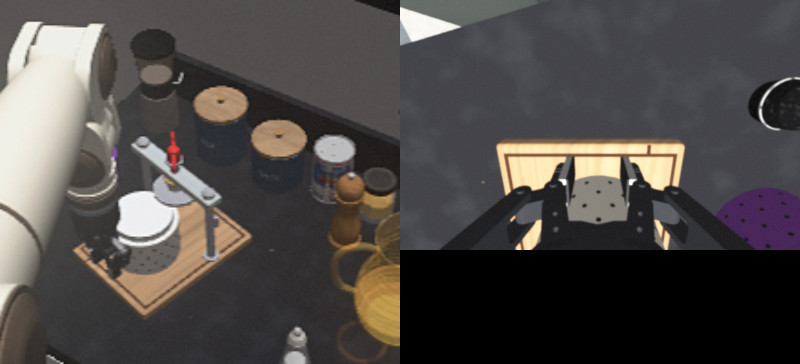

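Request:
drive_tool(plan=[{"dx":-0.006},{"dx":-0.012},{"dx":-0.018},{"dx":-0.023,"dy":-0.0005},{"dx":-0.028,"dy":-0.001},{"dx":-0.033,"dy":-0.002},{"dx":-0.038,"dy":-0.003},{"dx":-0.043,"dy":-0.004},{"dx":-0.048,"dy":-0.005},{"dx":-0.053,"dy":-0.006},{"dx":-0.058,"dy":-0.007},{"dx":-0.063,"dy":-0.008},{"dx":-0.067,"dy":-0.0085},{"dx":-0.071,"dy":-0.0085},{"dx":-0.075,"dy":-0.0085},{"dx":-0.078,"dy":-0.0085},{"dx":-0.08,"dy":-0.0085},{"dx":-0.08,"dy":-0.0085}])

```text
invalid input at $.plan[0]: expected keys dx, dy, dz, roll, hand
```

```bash
cat >> h.py <<'E'
def mould():
    for n in('scene','top'):
        c=cam(n);W=pts(c);hsv=cv2.cvtColor(c['frame'],cv2.COLOR_RGB2HSV);z=W[...,2]
        m=(np.hypot(W[...,0]-S[0],W[...,1]-S[1])<.16)&(abs(z-.106)<.004)&(hsv[...,1]<50)&(hsv[...,2]>110)
        p=W[m][:,:2].astype(float)
        # outer edge: algebraic circle on convex hull
        h=cv2.convexHull(p.astype(np.float32))[:,0]
        from scipy.optimize import least_squares
        r=least_squares(lambda q:np.hypot(*(h-q).T)-.06,p.mean(0),loss='soft_l1',f_scale=.002)
        d=r.x-S;print(n,len(p),'mould press xy',round(d@PX,4),round(d@PY,4),'res',np.abs(r.fun).max().round(4))
E
python3 -c "
from h import *
st();mould()"
```

```text
t 1.3333 p [0.3951 0.212  0.2254] rot [1.7993e+02 8.0000e-02 1.6583e+02] press xy -0.1545 0.0098 F [-0.4  0.1  1.2] op 0.040216074495576536 q6 42.384903641116956
scene 122 mould press xy -0.0702 0.0084 res 0.0107
top 197 mould press xy -0.0713 0.0086 res 0.0265
```

Request:
drive_tool(plan=[{"dx":-0.006,"dy":0,"dz":0,"roll":0,"hand":0.04},{"dx":-0.012,"dy":0,"dz":0,"roll":0,"hand":0.04},{"dx":-0.018,"dy":0,"dz":0,"roll":0,"hand":0.04},{"dx":-0.023,"dy":-0.0005,"dz":0,"roll":0,"hand":0.04},{"dx":-0.028,"dy":-0.001,"dz":0,"roll":0,"hand":0.04},{"dx":-0.033,"dy":-0.002,"dz":0,"roll":0,"hand":0.04},{"dx":-0.038,"dy":-0.003,"dz":0,"roll":0,"hand":0.04},{"dx":-0.043,"dy":-0.004,"dz":0,"roll":0,"hand":0.04},{"dx":-0.048,"dy":-0.005,"dz":0,"roll":0,"hand":0.04},{"dx":-0.053,"dy":-0.006,"dz":0,"roll":0,"hand":0.04},{"dx":-0.058,"dy":-0.007,"dz":0,"roll":0,"hand":0.04},{"dx":-0.063,"dy":-0.008,"dz":0,"roll":0,"hand":0.04},{"dx":-0.067,"dy":-0.0085,"dz":0,"roll":0,"hand":0.04},{"dx":-0.071,"dy":-0.0085,"dz":0,"roll":0,"hand":0.04},{"dx":-0.075,"dy":-0.0085,"dz":0,"roll":0,"hand":0.04},{"dx":-0.078,"dy":-0.0085,"dz":0,"roll":0,"hand":0.04},{"dx":-0.08,"dy":-0.0085,"dz":0,"roll":0,"hand":0.04},{"dx":-0.08,"dy":-0.0085,"dz":0,"roll":0,"hand":0.04}])

```text
time: 2.93
ee_pos: [0.4707, 0.1836, 0.2236]
tcp_rot: [-180.0, 0.0, 165.8]
wrist_force: [-1.0, 1.0, -0.0]
opening: 0.04
```

```bash
python3 -c "
from h import *
st();mould();st()"
```

```text
t 2.9333 p [0.4707 0.1836 0.2236] rot [-1.7999e+02  3.0000e-02  1.6579e+02] press xy -0.0743 0.0008 F [-1.  1. -0.] op 0.040040073567314066 q6 35.525311747316074
scene 60 mould press xy -0.0093 0.0017 res 0.007
top 143 mould press xy -0.0055 -0.001 res 0.0242
t 3.0333 p [0.4705 0.1836 0.2237] rot [-1.7999e+02  4.0000e-02  1.6579e+02] press xy -0.0745 0.0008 F [0.3 0.7 0.3] op 0.04001734187658765 q6 35.53699616558689
```

Request:
drive_tool(plan=[{"dx":-0.0015,"dy":0,"dz":0,"roll":0,"hand":0.04},{"dx":-0.003,"dy":0,"dz":0,"roll":0,"hand":0.04},{"dx":-0.0045,"dy":0,"dz":0,"roll":0,"hand":0.04},{"dx":-0.006,"dy":0,"dz":0,"roll":0,"hand":0.04}])

```text
time: 3.37
ee_pos: [0.4761, 0.1822, 0.2237]
tcp_rot: [-180.0, -0.0, 165.8]
wrist_force: [-3.6, 0.8, 0.3]
opening: 0.0401
```

Request:
drive_tool(plan=[{"dx":-0.001,"dy":0,"dz":0,"roll":0,"hand":0.04},{"dx":-0.002,"dy":0,"dz":0,"roll":0,"hand":0.04}])

```text
time: 3.53
ee_pos: [0.4774, 0.182, 0.2237]
tcp_rot: [180.0, -0.1, 165.8]
wrist_force: [-14.3, 6.4, 6.4]
opening: 0.0399
```

```bash
python3 -c "
from h import *
st();mould();st()"
```

```text
t 3.5333 p [0.4774 0.182  0.2237] rot [ 1.7997e+02 -1.4000e-01  1.6584e+02] press xy -0.0673 0.0009 F [-14.3   6.4   6.4] op 0.03986607574336264 q6 35.0071022888488
scene 54 mould press xy 0.0024 0.0009 res 0.0092
top 154 mould press xy 0.0009 -0.0011 res 0.009
t 3.6333 p [0.4776 0.182  0.2236] rot [ 1.7996e+02 -1.2000e-01  1.6584e+02] press xy -0.0672 0.001 F [-7.8  4.5  1.7] op 0.03979447890855237 q6 35.00531602143223
```

Request:
drive_tool(plan=[{"dx":-0.001,"dy":0,"dz":0,"roll":0,"hand":0.04},{"dx":-0.0015,"dy":0,"dz":0,"roll":0,"hand":0.04},{"dx":-0.0015,"dy":0,"dz":0,"roll":0,"hand":0.04}])

```text
time: 3.88
ee_pos: [0.4785, 0.182, 0.2238]
tcp_rot: [179.9, -0.2, 165.9]
wrist_force: [-13.8, 8.2, 4.6]
opening: 0.0402
```

```bash
python3 -c "
from h import *
st();mould();st()
c=cam('scene');cv2.imwrite('pics/d.png',cv2.resize(c['frame'][80:280,180:400],(660,600),interpolation=cv2.INTER_CUBIC)[:,:,::-1])"
```

```text
t 3.8833 p [0.4785 0.182  0.2238] rot [179.93  -0.21 165.88] press xy -0.0664 0.0012 F [-13.8   8.2   4.6] op 0.04018527579387264 q6 34.909068518384686
scene 48 mould press xy -0.0002 0.0008 res 0.0096
top 154 mould press xy 0.0014 -0.0006 res 0.0046
t 3.9833 p [0.4785 0.182  0.2237] rot [179.93  -0.21 165.88] press xy -0.0664 0.0012 F [-14.6   7.9   5.2] op 0.040065239140390826 q6 34.911155072815184
```

View pics/d.png

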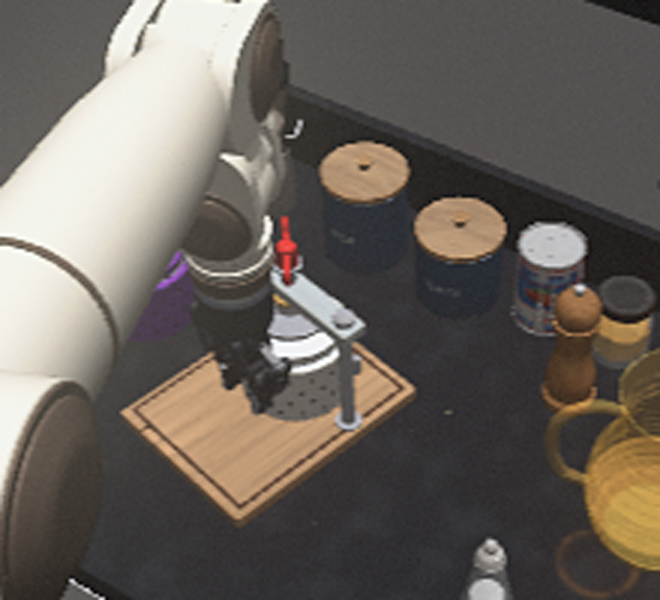

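Request:
drive_tool(plan=[{"dx":0.01,"dy":0,"dz":0,"roll":0,"hand":0.04},{"dx":0.035,"dy":0,"dz":0,"roll":0,"hand":0.04},{"dx":0.07,"dy":0,"dz":0,"roll":0,"hand":0.04},{"dx":0.08,"dy":0,"dz":-0.03,"roll":0,"hand":0.0},{"dx":0.08,"dy":0,"dz":-0.07,"roll":0,"hand":0.0},{"dx":0.08,"dy":0,"dz":-0.11,"roll":0,"hand":0.0},{"dx":0.08,"dy":0,"dz":-0.15,"roll":0,"hand":0.0},{"dx":0.08,"dy":0,"dz":-0.18,"roll":0,"hand":0.0},{"dx":0.08,"dy":0,"dz":-0.18,"roll":0,"hand":0.0}])

```text
time: 4.78
ee_pos: [0.4021, 0.201, 0.4104]
tcp_rot: [179.7, 0.5, 165.8]
wrist_force: [1.3, -0.0, 0.4]
opening: 0.0001
```

```bash
cat >> h.py <<'E'
def wing():
    for n in('scene','top'):
        c=cam(n);W=pts(c);hsv=cv2.cvtColor(c['frame'],cv2.COLOR_RGB2HSV);z=W[...,2]
        m=(np.hypot(W[...,0]-S[0],W[...,1]-S[1])<.07)&((hsv[...,0]<8)|(hsv[...,0]>172))&(hsv[...,1]>120)&(z>.18)
        p=W[m]
        if len(p)<8: print(n,'few red');continue
        q=p[:,:2]-p[:,:2].mean(0);u,s,v=np.linalg.svd(q,full_matrices=False)
        c0=p[:,:2].mean(0);d=c0-S
        print(n,len(p),'wing c press',round(d@PX,4),round(d@PY,4),'press ang',round(np.rad2deg(np.arctan2(v[0]@PY,v[0]@PX))%180,1),'len',np.ptp(q@v[0]).round(4),'z95',np.percentile(p[:,2],[50,95]).round(4))
E
python3 -c "
from h import *
st();mould();wing()"
```

```text
t 4.7833 p [0.4021 0.201  0.4104] rot [179.66   0.46 165.79] press xy -0.145 0.0009 F [ 1.3 -0.   0.4] op 0.00013755326154799485 q6 40.77672070098065
scene 132 mould press xy -0.0013 -0.0002 res 0.0065
top 259 mould press xy 0.0008 0.0001 res 0.0011
scene 92 wing c press -0.0028 -0.0025 press ang 51.0 len 0.0838 z95 [0.2247 0.231 ]
top 112 wing c press 0.001 0.0002 press ang 51.3 len 0.0863 z95 [0.225 0.229]
```

```bash
python3 -c "
from h import *
go(-.028,.0227,.42);go(-.028,.0227,.369)
p=np.deg2rad(141-18*np.arange(21));X=.036*np.cos(p);Y=.036*np.sin(p)
print([(round(float(-(x-X[0])),4),round(float(y-Y[0]),4)) for x,y in zip(X,Y)])"
```

```text
t 4.9833 p [0.4019 0.2009 0.4027] rot [-1.7995e+02 -3.0000e-02  1.6579e+02] press xy -0.1452 0.0007 F [ 0.4 -0.1 -0. ] op -0.00013979544355233954 q6 40.771868595627154
target [0.5209 0.1935 0.42  ] tool shift [-0.1172  0.022  -0.0174] roll(about tool z) -0.0001
t 4.9833 p [0.4019 0.2009 0.4027] rot [-1.7995e+02 -3.0000e-02  1.6579e+02] press xy -0.1452 0.0007 F [ 0.4 -0.1 -0. ] op -0.00013979544355233954 q6 40.771868595627154
target [0.5209 0.1935 0.369 ] tool shift [-0.1172  0.022   0.0336] roll(about tool z) -0.0001
[(-0.0, 0.0), (-0.0084, 0.0075), (-0.0187, 0.0121), (-0.0299, 0.0133), (-0.0409, 0.011), (-0.0506, 0.0053), (-0.0582, -0.003), (-0.0628, -0.0133), (-0.0639, -0.0245), (-0.0616, -0.0356), (-0.056, -0.0453), (-0.0476, -0.0528), (-0.0373, -0.0574), (-0.0261, -0.0586), (-0.0151, -0.0563), (-0.0053, -0.0506), (0.0022, -0.0423), (0.0068, -0.032), (0.008, -0.0208), (0.0056, -0.0098), (-0.0, 0.0)]
```

Request:
drive_tool(plan=[{"dx":0,"dy":0,"dz":-0.03,"roll":0,"hand":0.0},{"dx":-0.03,"dy":0.006,"dz":-0.03,"roll":0,"hand":0.0},{"dx":-0.06,"dy":0.011,"dz":-0.03,"roll":0,"hand":0.0},{"dx":-0.09,"dy":0.017,"dz":-0.03,"roll":0,"hand":0.0},{"dx":-0.117,"dy":0.022,"dz":-0.03,"roll":0,"hand":0.0},{"dx":-0.117,"dy":0.022,"dz":-0.03,"roll":0,"hand":0.0},{"dx":-0.117,"dy":0.022,"dz":-0.01,"roll":0,"hand":0.0},{"dx":-0.117,"dy":0.022,"dz":0.015,"roll":0,"hand":0.0},{"dx":-0.117,"dy":0.022,"dz":0.0336,"roll":0,"hand":0.0},{"dx":-0.117,"dy":0.022,"dz":0.0336,"roll":0,"hand":0.0},{"dx":-0.117,"dy":0.022,"dz":0.0336,"roll":0,"hand":0.0}])

```text
time: 5.9
ee_pos: [0.5202, 0.1935, 0.3687]
tcp_rot: [-179.9, -0.2, 165.8]
wrist_force: [-0.8, -0.3, 0.4]
opening: 0.0001
```

```bash
python3 -c "
from h import *
st();wing();st()
a=cam('scene')['frame'][120:240,220:360];b=cam('top')['frame'][140:260,200:340]
cv2.imwrite('pics/e.png',np.hstack([cv2.resize(i,(400,343),interpolation=cv2.INTER_CUBIC) for i in(a,b)])[:,:,::-1])"
```

```text
t 5.9 p [0.5202 0.1935 0.3687] rot [-1.7989e+02 -1.5000e-01  1.6580e+02] press xy -0.0287 0.0225 F [-0.8 -0.3  0.4] op 5.167014922324777e-05 q6 34.60151551513825
scene 75 wing c press -0.0075 -0.0085 press ang 50.2 len 0.091 z95 [0.2247 0.2409]
top 83 wing c press 0.0036 0.0024 press ang 50.6 len 0.0947 z95 [0.226  0.3248]
t 6.0 p [0.5206 0.1936 0.371 ] rot [1.7998e+02 4.0000e-02 1.6580e+02] press xy -0.0284 0.0228 F [ 0.6 -0.6  0.5] op -9.645983463384897e-06 q6 34.60051934484019
```

View pics/e.png

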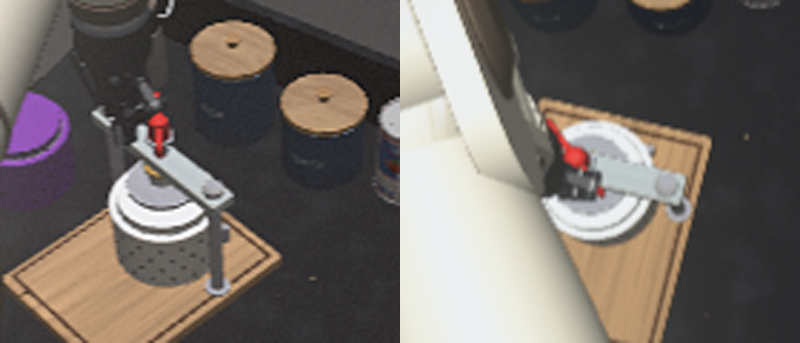

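Request:
drive_tool(plan=[{"dx":-0.0084,"dy":0.0075,"dz":0,"roll":0,"hand":0},{"dx":-0.0187,"dy":0.0121,"dz":0,"roll":0,"hand":0},{"dx":-0.0299,"dy":0.0133,"dz":0,"roll":0,"hand":0},{"dx":-0.0409,"dy":0.011,"dz":0,"roll":0,"hand":0},{"dx":-0.0506,"dy":0.0053,"dz":0,"roll":0,"hand":0},{"dx":-0.0582,"dy":-0.003,"dz":0,"roll":0,"hand":0},{"dx":-0.0628,"dy":-0.0133,"dz":0,"roll":0,"hand":0},{"dx":-0.0639,"dy":-0.0245,"dz":0,"roll":0,"hand":0}])

```text
time: 6.77
ee_pos: [0.5771, 0.1529, 0.37]
tcp_rot: [180.0, 0.0, 165.8]
wrist_force: [0.5, 1.0, 0.4]
opening: -0.0001
```

```bash
python3 -c "
from h import *
st();wing();st()"
```

```text
t 6.7667 p [0.5771 0.1529 0.37  ] rot [180.     0.   165.77] press xy 0.0364 -0.0029 F [0.5 1.  0.4] op -6.938923568917388e-05 q6 29.06093348421263
scene 147 wing c press 0.0014 -0.0035 press ang 142.8 len 0.0852 z95 [0.2201 0.2281]
top few red
t 6.8667 p [0.5764 0.1521 0.3705] rot [-1.7998e+02  3.0000e-02  1.6568e+02] press xy 0.036 -0.0038 F [ 0.7  0.2 -0.8] op -2.1600160979754595e-05 q6 29.10902461166355
```

Request:
drive_tool(plan=[{"dx":0.0023,"dy":-0.0111,"dz":0,"roll":0,"hand":0},{"dx":0.0079,"dy":-0.0208,"dz":0,"roll":0,"hand":0},{"dx":0.0163,"dy":-0.0283,"dz":0,"roll":0,"hand":0},{"dx":0.0266,"dy":-0.0329,"dz":0,"roll":0,"hand":0},{"dx":0.0378,"dy":-0.0341,"dz":0,"roll":0,"hand":0},{"dx":0.0488,"dy":-0.0318,"dz":0,"roll":0,"hand":0},{"dx":0.0586,"dy":-0.0261,"dz":0,"roll":0,"hand":0},{"dx":0.0661,"dy":-0.0178,"dz":0,"roll":0,"hand":0},{"dx":0.0707,"dy":-0.0075,"dz":0,"roll":0,"hand":0},{"dx":0.0719,"dy":0.0037,"dz":0,"roll":0,"hand":0},{"dx":0.0695,"dy":0.0147,"dz":0,"roll":0,"hand":0},{"dx":0.0639,"dy":0.0245,"dz":0,"roll":0,"hand":0},{"dx":0.0555,"dy":0.032,"dz":0,"roll":0,"hand":0},{"dx":0.0452,"dy":0.0366,"dz":0,"roll":0,"hand":0},{"dx":0.034,"dy":0.0378,"dz":0,"roll":0,"hand":0},{"dx":0.023,"dy":0.0355,"dz":0,"roll":0,"hand":0},{"dx":0.0133,"dy":0.0298,"dz":0,"roll":0,"hand":0},{"dx":0.0057,"dy":0.0215,"dz":0,"roll":0,"hand":0},{"dx":0.0011,"dy":0.0112,"dz":0,"roll":0,"hand":0},{"dx":0,"dy":0,"dz":0,"roll":0,"hand":0}])

```text
time: 8.53
ee_pos: [0.5772, 0.153, 0.3698]
tcp_rot: [180.0, 0.0, 165.8]
wrist_force: [-0.1, 1.3, -0.2]
opening: -0.0001
```

```bash
python3 -c "
from h import *
st();wing();mould();st()"
```

```text
t 8.5333 p [0.5772 0.153  0.3698] rot [180.     0.   165.78] press xy 0.0365 -0.0027 F [-0.1  1.3 -0.2] op -0.00014107684370071337 q6 29.063586072824258
scene 148 wing c press 0.0013 -0.0038 press ang 142.0 len 0.0859 z95 [0.2121 0.2205]
top few red
scene 138 mould press xy -0.0016 -0.0004 res 0.0073
top 40 mould press xy -0.0021 -0.0003 res 0.0043
t 8.7333 p [0.5764 0.1534 0.3706] rot [1.7999e+02 4.0000e-02 1.6573e+02] press xy 0.0356 -0.0025 F [-1.   0.   0.2] op 0.00010438643308055562 q6 29.17918893541837
```

Request:
drive_tool(plan=[{"dx":0.0023,"dy":-0.0111,"dz":0,"roll":0,"hand":0},{"dx":0.0079,"dy":-0.0208,"dz":0,"roll":0,"hand":0},{"dx":0.0163,"dy":-0.0283,"dz":0,"roll":0,"hand":0},{"dx":0.0266,"dy":-0.0329,"dz":0,"roll":0,"hand":0},{"dx":0.0378,"dy":-0.0341,"dz":0,"roll":0,"hand":0},{"dx":0.0488,"dy":-0.0318,"dz":0,"roll":0,"hand":0},{"dx":0.0586,"dy":-0.0261,"dz":0,"roll":0,"hand":0},{"dx":0.0661,"dy":-0.0178,"dz":0,"roll":0,"hand":0},{"dx":0.0707,"dy":-0.0075,"dz":0,"roll":0,"hand":0},{"dx":0.0719,"dy":0.0037,"dz":0,"roll":0,"hand":0},{"dx":0.0695,"dy":0.0147,"dz":0,"roll":0,"hand":0},{"dx":0.0639,"dy":0.0245,"dz":0,"roll":0,"hand":0}])

```text
time: 9.73
ee_pos: [0.5209, 0.1954, 0.3699]
tcp_rot: [-180.0, -0.0, 165.9]
wrist_force: [-0.7, -1.6, -0.5]
opening: -0.0001
```

```bash
python3 -c "
from h import *
st();wing();mould();st()"
```

```text
t 9.7333 p [0.5209 0.1954 0.3699] rot [-1.8000e+02 -3.0000e-02  1.6588e+02] press xy -0.0285 0.0245 F [-0.7 -1.6 -0.5] op -0.0001225470393812807 q6 34.680013185907384
scene 127 wing c press 0.0015 -0.0089 press ang 119.2 len 0.0674 z95 [0.2073 0.2152]
top 72 wing c press 0.0063 -0.0101 press ang 112.5 len 0.0538 z95 [0.2108 0.2142]
scene 131 mould press xy -0.0006 -0.0002 res 0.008
top 229 mould press xy 0.0011 -0.0009 res 0.0039
t 9.9333 p [0.5211 0.1943 0.3695] rot [-1.7998e+02 -5.0000e-02  1.6585e+02] press xy -0.028 0.0235 F [-0.6 -0.4 -0.4] op 0.00018681284142859793 q6 34.591499514069355
```

Request:
drive_tool(plan=[{"dx":-0.004,"dy":0.0041,"dz":0,"roll":0,"hand":0},{"dx":-0.0084,"dy":0.0075,"dz":0,"roll":0,"hand":0},{"dx":-0.0135,"dy":0.0102,"dz":0,"roll":0,"hand":0},{"dx":-0.0187,"dy":0.0121,"dz":0,"roll":0,"hand":0},{"dx":-0.0243,"dy":0.013,"dz":0,"roll":0,"hand":0},{"dx":-0.0299,"dy":0.0133,"dz":0,"roll":0,"hand":0},{"dx":-0.0355,"dy":0.0125,"dz":0,"roll":0,"hand":0},{"dx":-0.0409,"dy":0.011,"dz":0,"roll":0,"hand":0},{"dx":-0.0459,"dy":0.0085,"dz":0,"roll":0,"hand":0},{"dx":-0.0506,"dy":0.0053,"dz":0,"roll":0,"hand":0}])

```text
time: 10.77
ee_pos: [0.5716, 0.1861, 0.3701]
tcp_rot: [180.0, 0.0, 165.8]
wrist_force: [-1.8, 1.6, -0.5]
opening: -0.0002
```

```bash
python3 -c "
from h import *
st();wing();mould();st()"
```

```text
t 10.7667 p [0.5716 0.1861 0.3701] rot [179.98   0.   165.81] press xy 0.023 0.0279 F [-1.8  1.6 -0.5] op -0.00015793605477740897 q6 32.220032647801965
scene 114 wing c press -0.0033 -0.003 press ang 18.1 len 0.0838 z95 [0.2073 0.215 ]
top 31 wing c press 0.0072 -0.0018 press ang 39.0 len 0.0241 z95 [0.208  0.2129]
scene 130 mould press xy -0.0012 -0.0004 res 0.0057
top 123 mould press xy 0.0011 -0.0003 res 0.0082
t 10.9667 p [0.5713 0.186  0.3702] rot [-1.8000e+02  3.0000e-02  1.6577e+02] press xy 0.0227 0.0278 F [-1.2 -0.3  0.2] op 0.00023649610234967227 q6 32.27031762053113
```

Request:
drive_tool(plan=[{"dx":-0.0041,"dy":-0.0039,"dz":0,"roll":0,"hand":0},{"dx":-0.0075,"dy":-0.0084,"dz":0,"roll":0,"hand":0},{"dx":-0.0102,"dy":-0.0134,"dz":0,"roll":0,"hand":0},{"dx":-0.0121,"dy":-0.0187,"dz":0,"roll":0,"hand":0},{"dx":-0.0131,"dy":-0.0242,"dz":0,"roll":0,"hand":0},{"dx":-0.0133,"dy":-0.0299,"dz":0,"roll":0,"hand":0}])

```text
time: 11.47
ee_pos: [0.5762, 0.1641, 0.3705]
tcp_rot: [178.2, -0.5, 166.4]
wrist_force: [-0.8, 107.5, -8.1]
opening: -0.0003
```

```bash
python3 -c "
from h import *
st();wing();st()"
```

```text
t 11.4667 p [0.5762 0.1641 0.3705] rot [178.18  -0.5  166.44] press xy 0.0328 0.0078 F [ -0.8 107.5  -8.1] op -0.0002568453566672207 q6 29.122702667101688
scene 131 wing c press -0.0009 -0.0022 press ang 177.9 len 0.0842 z95 [0.2056 0.2133]
top few red
t 11.5667 p [0.5762 0.1648 0.3705] rot [178.14  -0.46 166.51] press xy 0.0326 0.0085 F [-2.5 91.6 -6.8] op -0.00020037845018020076 q6 29.125495213706138
```

Request:
drive_tool(plan=[{"dx":0,"dy":0.008,"dz":0,"roll":0,"hand":0},{"dx":0,"dy":0.016,"dz":0,"roll":0,"hand":0},{"dx":0,"dy":0.024,"dz":0,"roll":0,"hand":0},{"dx":0,"dy":0.03,"dz":0,"roll":0,"hand":0},{"dx":0,"dy":0.03,"dz":-0.03,"roll":0,"hand":0},{"dx":0,"dy":0.03,"dz":-0.06,"roll":0,"hand":0},{"dx":0.04,"dy":0.03,"dz":-0.06,"roll":0,"hand":0},{"dx":0.08,"dy":0.03,"dz":-0.06,"roll":0,"hand":0},{"dx":0.12,"dy":0.03,"dz":-0.06,"roll":0,"hand":0},{"dx":0.16,"dy":0.03,"dz":-0.06,"roll":0,"hand":0},{"dx":0.19,"dy":0.03,"dz":-0.06,"roll":0,"hand":0},{"dx":0.19,"dy":0.03,"dz":-0.06,"roll":0,"hand":0}])

```text
time: 12.57
ee_pos: [0.3962, 0.2296, 0.4315]
tcp_rot: [179.9, 0.1, 165.9]
wrist_force: [-0.7, -0.8, 0.6]
opening: -0.0002
```

```bash
python3 -c "
from h import *
st();wing();mould()
for n in('scene','top'):
    c=cam(n);W=pts(c);d=W[...,:2]-S;x=d@PX;y=d@PY;hsv=cv2.cvtColor(c['frame'],cv2.COLOR_RGB2HSV)
    m=(abs(x)<.012)&(abs(y)>.03)&(abs(y)<.065)&(abs(W[...,2]-.18)<.01)&(hsv[...,1]<80);print(n,'bar z',np.median(W[m][:,2]))
    r=(np.hypot(x,y)<.05)&((hsv[...,0]<8)|(hsv[...,0]>172))&(hsv[...,1]>120);print(np.percentile(W[r][:,2],[75,85,90,95,99]).round(4))
a=cam('scene')['frame'][140:210,245:335]
cv2.imwrite('pics/f.png',cv2.resize(a,(720,560),interpolation=cv2.INTER_CUBIC)[:,:,::-1])"
```

```text
t 12.5667 p [0.3962 0.2296 0.4315] rot [1.7994e+02 5.0000e-02 1.6587e+02] press xy -0.1578 0.0271 F [-0.7 -0.8  0.6] op -0.0002391231310687727 q6 44.22507882272532
scene 143 wing c press -0.0035 -0.0021 press ang 179.8 len 0.0846 z95 [0.2057 0.2132]
top 115 wing c press 0.0005 -0.0005 press ang 0.0 len 0.0836 z95 [0.208  0.2122]
scene 126 mould press xy -0.0007 -0.0002 res 0.0078
top 258 mould press xy 0.0008 -0.0 res 0.0015
scene bar z 0.1807611134188679
[0.2094 0.2108 0.2121 0.2138 0.215 ]
top bar z 0.17910552613372233
[0.2092 0.2105 0.2111 0.2121 0.2137]
```

View pics/f.png

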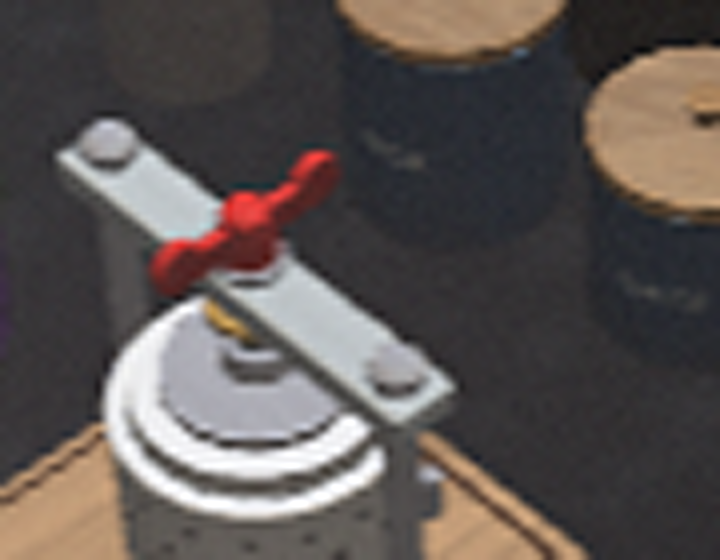

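```bash
python3 -c "
from h import *
print(bot.job_done());st()"
```

```text
the job is handed in; nothing more can be done
None
the job is handed in; nothing more can be done
```

I pushed the mould back against both locating pins and wound the wing screw clockwise to its stop with the closed fingertips. I then backed the arm clear and handed the job in at about 13 s on the robot's clock; no verdict was reported.

**Mould:** my last camera measurements put it within about 1 mm of the seat, standing level under the press foot.

**Wing screw:** I turned it about 770° in all, and it ended in a hard stop. The wings lie along the press's x axis, the angle home should give if zero is also along x. The last picture shows the collar down on the crossbar and the foot on the follower.

**Disagreements and limits of these checks:**
- The push into the stop read 107 N at the wrist, close to the 120 N limit. I backed off straight away.
- My first estimate, from the wings' height, was about 840° of winding. The height at the end agrees with home only to about 1 mm, so I relied on the hard stop and the wing angle.
- During the mould push the wings turned back about 10°, probably brushed by the wrist.
- I did not measure the foot's force on the follower; I judged it only from the screw being home.
- I did not measure whether the bystanders had shifted, but the arm never went near them.

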